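# Pack a bearing block into a sliding-cover spares case

## Task

Slide the clear cover of the spares case back until it is fully open, and lower the loose yellow bearing block, without dropping it, into the empty compartment (green liner) so that it stands flat on its foot. Then slide the cover fully shut and, once it is shut, press both orange snap tabs all the way down. Leave the bearing block already in the case and the other things on the bench where they are.

Things in the scene. Friction and masses are not known exactly. Their poses are not given: they have to be found in the camera images.
- case: Dark teal spares case fixed on the bench, 241 x 176 x 78 mm. Origin on the bench, below the middle of its two side-by-side compartments. x: the way the cover slides back, roughly away from the robot; y left; z up. Compartments at y = +-40.5 mm, each 110 (x) by 76 mm, divider 62 mm high, front wall 67 mm, side rails 78 mm. Behind them (x 55 to 180 mm) is a solid deck 67 mm high for the open cover.
- cover (a joint): Slide of the clear cover (120 x 164 x 4 mm, top face 72 mm above the bench) in m: 0 fully shut, grows as it slides back along the case's +x, 0.115 fully open. May start a little ajar. It takes about 2 N to move and stays where it is left.
- cover_grip (a point): Centre of the black grip ridge on the cover, moving with it: 12 mm thick (case x), 60 mm long (case y), rising 12 mm from the cover's top (72 mm above the bench) to 84 mm; this point is at 78 mm. Axes as the case's. With the cover shut it is at x = -30 mm, y = 0 of the case. It can be pinched across x from above.
- tab_left_top (a point): Centre of the top face of the orange snap tab at the cover's front left corner, 22 (case x) by 24 mm. It rides on the cover, 15 mm ahead (case -x) and 53 mm to the left (case +y) of the ridge's centre. Its top is 80 mm above the bench when raised, 74 mm when pressed.
- tab_right_top (a point): The same at the cover's front right corner (case y = -53 mm).
- tab_left (a joint): Travel of the left snap tab in m: 0 raised (as it starts), 0.006 pressed fully down. It takes 3 to 4 N straight down and stays where it is pressed; then it meets a firm stop.
- tab_right (a joint): The same for the right snap tab.
- liner: Green foam liner, 104 x 70 x 2 mm, on the floor of the empty compartment (left or right, it varies), where the block belongs. Origin: centre of its underside, 4 mm above the bench, also the compartment's centre; its top is 6 mm above the bench. Axes as the case's. Seen through the clear cover.
- block_mid (a point): Middle, 27 mm above its underside, of the loose yellow pillow-block bearing to be packed, standing on the bench. 54 mm tall; foot 60 (its y) by 30 (its x) by 10 mm high; above it a rounded housing 40 to 48 mm wide (y) and 30 mm thick (x), with flat faces to grip across its x (the bore's axis). Fits its compartment with its y along the case's y. z up. About 0.3 kg.
- stored_mid (a point): Middle (27 mm above its underside) of an identical yellow bearing block that already stands in the other compartment, on the case floor, with its length along the case's y. Leave it there.
- flange: Red hub flange, 76 mm across and 34 mm high, on the bench; origin under its centre. Leave it.
- tape: Brown ring-shaped roll core, 96 mm across, 48 mm high; origin under its centre. Leave it.
- wrench: Steel wrench lying on the bench, along its own x. Leave it.
- driver: Screwdriver lying on the bench, along its own x. Leave it.
- grease: Grey jar with a black cap, 70 mm across, 90 mm high; origin under its centre. Leave it.
- smallbox: Small cardboard box, 90 x 120 x 60 mm high; origin under its centre. Leave it.

How it is judged:
On the way, in this order (a step that is already met when the one before it is completed fails the run):
1. the cover is slid back open (value of joint cover above 0.095 m), for 0.2 s.
2. the block stands flat in the empty compartment, released (x of block_mid in the frame of liner between -0.045 and 0.045 m and y of block_mid in the frame of liner between -0.03 and 0.03 m and z of block_mid in the frame of liner below 0.034 m and angle between block_mid's own z axis and vertical below 0.12 rad and contact force between the fingers and block below 0.1 N and linear speed of block below 0.03 m/s), for 0.2 s.
3. the cover is slid shut over it (value of joint cover below 0.004 m), for 0.2 s.
4. both snap tabs are pressed down (value of joint each of tab_left, tab_right above 0.0045 m), for 0.2 s.
At the end, for the whole second after the job is handed in: The block stands upright (within 0.12 rad) and at rest on the liner in the compartment that was empty, the cover is shut to within 4 mm, both snap tabs are pressed at least 4.5 of their 6 mm, the block already in the case has moved less than 25 mm and the bystanders less than 30 mm (all of step 4 and x of block_mid in the frame of liner between -0.045 and 0.045 m and y of block_mid in the frame of liner between -0.03 and 0.03 m and z of block_mid in the frame of liner below 0.034 m and angle between block_mid's own z axis and vertical below 0.12 rad and value of joint cover below 0.004 m and linear speed of block below 0.03 m/s and distance of stored_mid from where it was at the start of the episode below 0.025 m and distance of each of flange, tape, wrench, driver, grease, smallbox from where it was at the start of the episode below 0.03 m); the robot touches nothing.
It fails at once if a snap tab is pressed (over 3 mm) while the cover is open by more than 10 mm (value of joint any of tab_left, tab_right above 0.003 m and value of joint cover above 0.01 m).
It fails at once if the block is dropped into the case (falls faster than 0.6 m/s there) (x of block_mid in the frame of liner between -0.045 and 0.045 m and y of block_mid in the frame of liner between -0.03 and 0.03 m and z of block_mid in the frame of liner below 0.08 m and linear speed of block above 0.6 m/s).
It fails at once if the block already in the case is shifted by more than 25 mm (distance of stored_mid from where it was at the start of the episode above 0.025 m).
It fails at once if a bystander is shifted by more than 30 mm (distance of any of flange, tape, wrench, driver, grease, smallbox from where it was at the start of the episode above 0.03 m).
It also fails if it takes over 72 s, if anything falls off the work surface, if the arm or the gripper's body presses on something with over 40 N, if the wrist force passes 120 N, or if a joint passes its speed limit or range.

## Robot

A 6-joint arm with a two-finger parallel gripper is mounted at the origin on the work surface. World frame = base frame: x ahead of the robot, y to its left, z up, the work surface at z = 0. Lengths are in m, angles in rad, forces in N, time in s.
With the tool pointing down it reaches from about 0.35 to 0.775 m from the base axis. Payload 5.5 kg.
Tool frame: the origin (TCP) lies on the mounting face of the last link; the fingertips stand 173 mm ahead of it and the grasp point (between the pads) lies 155 mm ahead of it; z points along the fingers, y is the direction in which the jaws open and shut (so a half turn about z gives the same grasp; the last joint's range is limited). The gripper opens to 85 mm and grips with 20 to 120 N. Pads are 22 mm wide; open, the fingers measure 114 mm over their backs; the gripper's body (76 mm by 85 mm) begins 54 mm behind the grasp point. The pads swing forward as they close: fully open they stand 13 mm farther back than shut.
Start: joints at [0.988, 0.313, 0.046, 1.304, 0, 1.431], TCP at [0.246, 0.52, 0.405] pointing down, gripper open.
Joint ranges: [-2.76, 2.76], [-0.86, 1.69], [-1.03, 1.26], [-2.2, 2.34], [-1.47, 1.5], [-3.14, 3.14]. Speed limits (rad/s): [2.57, 2.57, 3.14, 3.14, 3.14, 3.14].

## Interface

Orientations are given as a unit quaternion [w, x, y, z].
In Python, from workcell import get_state, eyes, env gives the robot as it stands. The module is installed in compiled form; this text tells all that it offers.
- The arm moves only by the tool carry_out, never from a script. Its argument "motion" is a list of rows, each an object of numbers: "jaw": the opening, from -1 (shut) to 1 (fully open); "tx", "ty", "tz": the shift along the tool's x, y, z in cm; "wx", "wy", "wz": the turn, a rotation vector about the tool's x, y, z in degrees. In form: [{"jaw": .., "tx": .., "ty": .., "tz": .., "wx": .., "wy": .., "wz": ..}, ...]. A call has 1 to 20 rows; each row shifts and turns the commanded pose from where the row before left it, along the tool's axes as they then stand; what a row does not reach is not made up. A row lasts 1/8 s, in which the tool goes at most 62.5 mm and 10.7 degrees, less where a joint would pass 70% of its speed; a pose out of reach is approached as far as the arm can. A call with a gripper value outside its range is refused whole. The fingers move at their own pace and stop on an object; "force" is the grip in N (left out, the last holds). Time passes only in rows, so rows that do not move let the fingers close. It gives the time, the measured TCP pose, the force and the opening at its end, in the units of the state.
- get_state(): the state, without advancing time (a new reading comes with each control period).
- eyes.read_camera(name): name is "scene" or "top"; returns the picture (480x640x3 uint8, blue, green, red); there is no depth.
- eyes.calibration(name): a dict with "K" (3x3 intrinsics, pixels), "camera_from_world" (4x4, takes a point from world to camera coordinates). Camera axes: x right, y up, looking along -z (the intrinsics and any distortion apply to the point x, -y, -z); pixel columns grow to the right and rows downward; lengths in m; the calibration is good to about 2 mm. A picture is of the moment at which its call begins. calibration takes no time and is no camera call.
- env.hand_in(): hands the job in, once; it reports no verdict.
The state is a dict: "clock": time; "joint_pos": joint angles; "qvel": joint speeds; "tau": joint torques, N m; "tcp_pos": TCP position; "orientation": TCP orientation; "wrist_force": force on the tool from outside, world axes, zero at the start; "ft_torque": the same for the moment, N m; "finger_gap": finger opening in m.
Only numpy, scipy, OpenCV 4.12 (cv2) and the standard library are available. Lean on these libraries where they do the work, as an engineer would, in place of code of your own. Each camera call takes 0.05 s, during which the arm holds its last target.

## Working session

There is one attempt and no reset: what is moved stays moved. The work goes in short steps, Python scripts to look and compute and a tool call to move; the robot and the scene stay as the last step left them, time stands still between calls to the robot, and variables do not carry over. Pictures are saved under pics/ and viewed, and the job is handed in when it is done.

Besides the shell and the picture viewer there is one more tool, called as name([rows], argument=value, ...), one row to a line, values as JSON. carry_out: Moves the arm, as the interface text tells. Its arguments: {"type":"object","properties":{"motion":{"type":"array"},"force":{"type":"number"}},"required":["motion"]}

```bash
mkdir -p pics
python3 - <<'E'
from workcell import get_state, eyes, env
import cv2
for n in("scene","top"):
    cv2.imwrite(f"pics/{n}0.png",eyes.read_camera(n)); c=eyes.calibration(n); print(n,c)
print(get_state())
E
```

```text
scene {'K': array([[457.09126726,   0.        , 319.75730822],
       [  0.        , 457.09126726, 239.24673265],
       [  0.        ,   0.        ,   1.        ]]), 'camera_from_world': array([[-0.72789203,  0.68560394, -0.01097411,  0.36087348],
       [-0.51785584, -0.53916615,  0.66417257,  0.25958864],
       [ 0.44944246,  0.48912893,  0.74749874, -1.40045338],
       [ 0.        ,  0.        ,  0.        ,  1.        ]])}
top {'K': array([[532.77079572,   0.        , 321.05680366],
       [  0.        , 532.77079572, 245.60068747],
       [  0.        ,   0.        ,   1.        ]]), 'camera_from_world': array([[ 2.20129119e-02, -9.99744722e-01,  5.09137226e-03,
         1.11137744e-02],
       [ 9.84024362e-01,  2.25661280e-02,  1.76597920e-01,
        -5.40105571e-01],
       [-1.76667731e-01,  1.12259989e-03,  9.84269908e-01,
        -1.45798675e+00],
       [ 0.00000000e+00,  0.00000000e+00,  0.00000000e+00,
         1.00000000e+00]])}
{'clock': 0.1, 'joint_pos': array([9.88378255e-01, 3.13972369e-01, 4.50956362e-02, 1.30359846e+00,
       1.53131265e-05, 1.43121820e+00]), 'qvel': array([ 0.0008748 , -0.00059812,  0.0030221 , -0.00059806, -0.0015806 ,
       -0.00065273]), 'tau': array([ 2.82059227e-03, -4.81725633e+01,  2.99244493e+01,  1.28331006e-02,
       -1.07080334e-04, -1.54844338e-05]), 'tcp_pos': array([0.24629585, 0.51939798, 0.40387226]), 'orientation': array([-3.03657824e-04,  2.19615080e-01,  9.75586240e-01, -7.82623232e-04]), 'wrist_force': array([ 0.18685721, -1.69316159, -0.68335638]), 'ft_torque': array([-0.04526498,  0.03565092, -0.02613021]), 'finger_gap': 0.08518310731744572}
```

View pics/scene0.png

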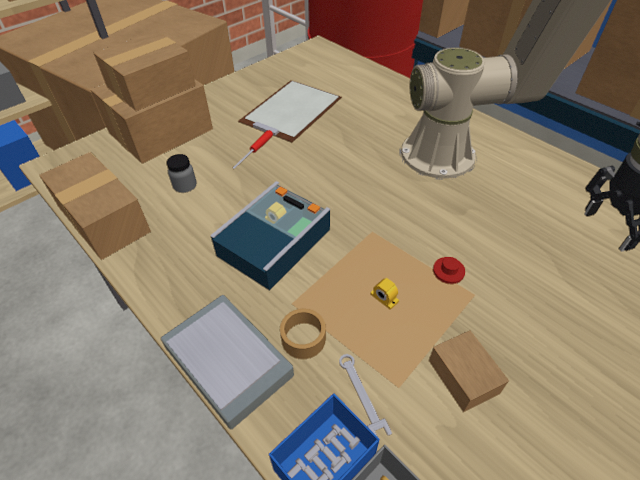

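View pics/top0.png

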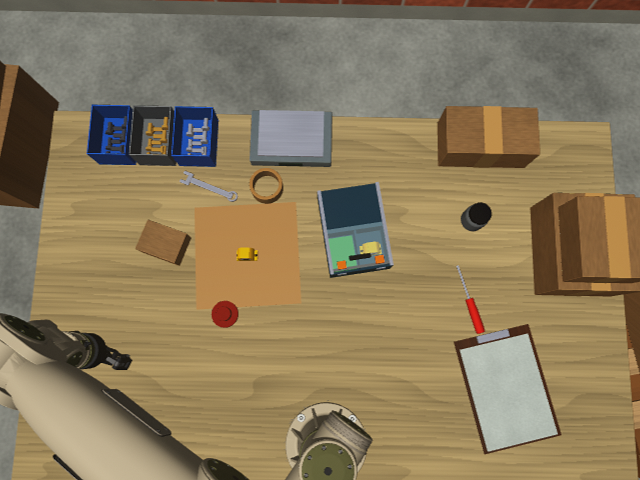

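The green liner is in the left compartment (top px ~342,250) and the stored block in the right one (~370,248). The loose block is at top px (247,254), and the ridge is at about (359,257) with orange tabs at (342,265) and (380,259). Next I'll measure these.

```bash
cat > h.py <<'E'
import cv2, numpy as np
from workcell import get_state, eyes, env
def ray(n,uv):
    c=eyes.calibration(n);K=c["K"];T=c["camera_from_world"];R=T[:3,:3];t=T[:3,3]
    p=np.linalg.inv(K)@np.array([uv[0],uv[1],1.]); d=R.T@np.array([p[0],-p[1],-p[2]]); return -R.T@t,d
def onz(n,uv,z):
    o,d=ray(n,uv); return o+d*(z-o[2])/d[2]
def proj(n,X):
    c=eyes.calibration(n);T=c["camera_from_world"];q=T[:3,:3]@np.array(X)+T[:3,3];p=c["K"]@np.array([q[0],-q[1],-q[2]]);return p[:2]/p[2]
def tri(uvA,uvB):
    A=[ray("scene",uvA),ray("top",uvB)];M=np.zeros((3,3));b=np.zeros(3)
    for o,d in A:
        d=d/np.linalg.norm(d);P=np.eye(3)-np.outer(d,d);M+=P;b+=P@o
    return np.linalg.solve(M,b)
def blobs(im,lo,hi,mina=15):
    m=cv2.inRange(cv2.cvtColor(im,cv2.COLOR_BGR2HSV),lo,hi)
    n,l,s,c=cv2.connectedComponentsWithStats(m)
    return [(c[i].round(1),s[i]) for i in range(1,n) if s[i][4]>=mina],l
E
python3 - <<'E'
from h import *
S=cv2.imread("pics/scene0.png");T=cv2.imread("pics/top0.png")
for nm,lo,hi in(("orange",(8,180,180),(16,255,255)),("yellow",(20,120,90),(30,255,255)),("dark",(0,0,0),(180,255,38))):
    for n,im in(("scene",S),("top",T)):
        print(nm,n,[(c.tolist(),s.tolist()) for c,s in blobs(im,lo,hi)[0] if 200<c[1]<300 or n=="scene" and c[1]<330])
a=cv2.resize(T[175:285,180:400],None,fx=3.6,fy=3.6,interpolation=cv2.INTER_CUBIC)
b=cv2.resize(S[170:320,205:405],None,fx=3.9,fy=3.9,interpolation=cv2.INTER_CUBIC)
cv2.imwrite("pics/tz.png",a);cv2.imwrite("pics/sz.png",b)
E
```

```text
orange scene [([280.9, 190.3], [276, 187, 11, 8, 50]), ([313.5, 207.3], [308, 204, 12, 8, 57])]
orange top [([379.2, 258.7], [375, 255, 9, 8, 59]), ([341.3, 264.5], [337, 261, 9, 8, 61])]
yellow scene [([386.8, 292.2], [371, 278, 28, 31, 455])]
yellow top [([369.2, 247.5], [360, 242, 19, 12, 169]), ([243.6, 252.9], [236, 247, 17, 14, 179]), ([255.4, 254.9], [254, 250, 4, 11, 38])]
dark scene [([423.3, 52.5], [412, 41, 26, 22, 335]), ([584.8, 122.4], [518, 96, 121, 57, 2171]), ([177.6, 162.8], [167, 155, 22, 17, 304]), ([619.2, 194.9], [586, 158, 54, 92, 1844]), ([293.4, 202.1], [284, 196, 20, 13, 101]), ([216.5, 244.7], [213, 241, 9, 8, 23]), ([221.3, 253.4], [216, 249, 12, 12, 35]), ([247.5, 268.9], [233, 258, 28, 24, 127]), ([380.8, 294.4], [378, 292, 6, 6, 19])]
dark top [([479.6, 213.4], [469, 203, 22, 22, 373]), ([359.3, 256.5], [350, 254, 20, 6, 76]), ([361.0, 271.2], [347, 268, 30, 7, 65]), ([333.2, 275.4], [330, 274, 7, 3, 15])]
```

View pics/tz.png

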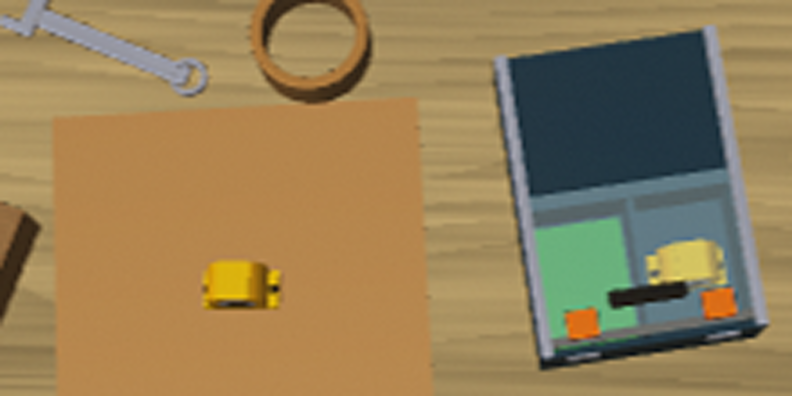

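View pics/sz.png

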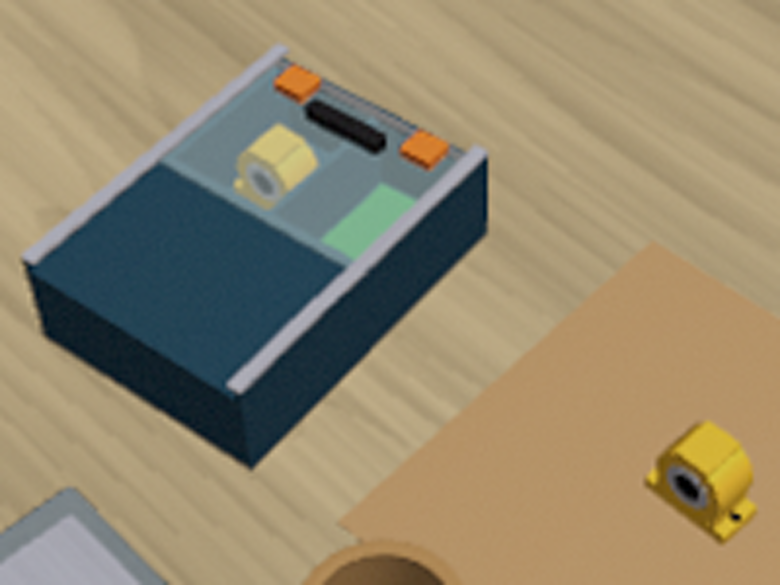

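Run:
```python
from h import *
f=lambda p:(180+(p[0]+.5)/3.6-.5,175+(p[1]+.5)/3.6-.5)
g=lambda p:(205+(p[0]+.5)/3.9-.5,170+(p[1]+.5)/3.9-.5)
tl=onz("top",(341.3,264.3),.079);tr=onz("top",(379.2,258.5),.079)
print("tabs top",tl,tr,np.linalg.norm(tl-tr),"scene",onz("scene",(313.5,207),.079),onz("scene",(280.9,190),.079))
d=tl-tr;print("yaw",np.degrees(np.arctan2(-d[0],d[1])))
print("ridge",onz("top",(359.3,256.3),.082),onz("scene",(293.4,201.9),.082))
for n,z,pts,F in(("top",.078,dict(BL=(495,59),BR=(716,28),FL=(543,359),FR=(767,324)),f),("scene",.078,dict(BR=(25,262),BL=(234,390),FL=(488,153),FR=(281,45)),g)):
    for k,p in pts.items(): print(n,k,onz(n,F(p),z).round(4))
# block
T=cv2.imread("pics/top0.png");S=cv2.imread("pics/scene0.png")
a=cv2.resize(T[235:275,220:280],None,fx=13,fy=13,interpolation=cv2.INTER_CUBIC)
b=cv2.resize(S[265:320,355:415],None,fx=10,fy=10,interpolation=cv2.INTER_CUBIC)
cv2.imwrite("pics/tb.png",a);cv2.imwrite("pics/sb.png",b)
```

```text
tabs top [ 0.4831895  -0.03354438  0.079     ] [ 0.50171143 -0.13779453  0.079     ] 0.10588274667495252 scene [ 0.48331643 -0.0347524   0.079     ] [ 0.50147837 -0.13952423  0.079     ]
yaw 10.074507825601314
ridge [ 0.50611837 -0.08263696  0.082     ] [ 0.50934837 -0.08098982  0.082     ]
top BL [0.6905 0.0378 0.078 ]
top BR [ 0.7198 -0.1354  0.078 ]
top FL [ 0.4548 -0.0043  0.078 ]
top FR [ 0.4856 -0.1751  0.078 ]
scene BR [ 0.7252 -0.1297  0.078 ]
scene BL [0.6951 0.0347 0.078 ]
scene FL [ 0.458  -0.0026  0.078 ]
scene FR [ 0.4866 -0.1747  0.078 ]
```

View pics/tb.png

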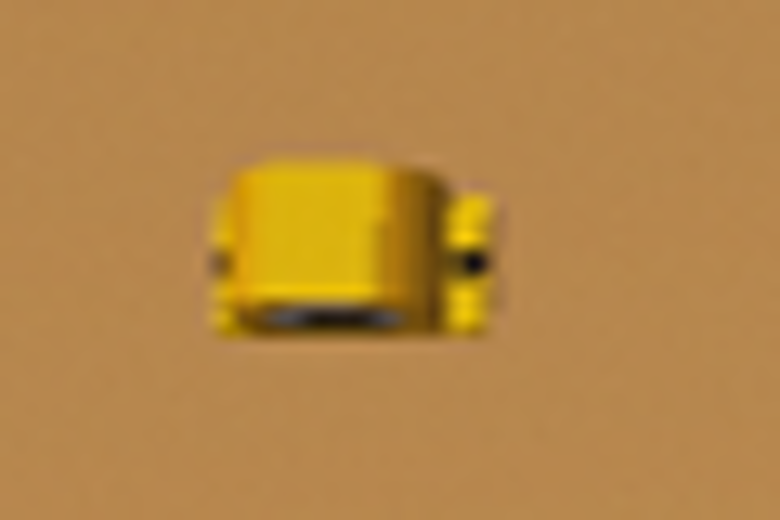

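View pics/sb.png

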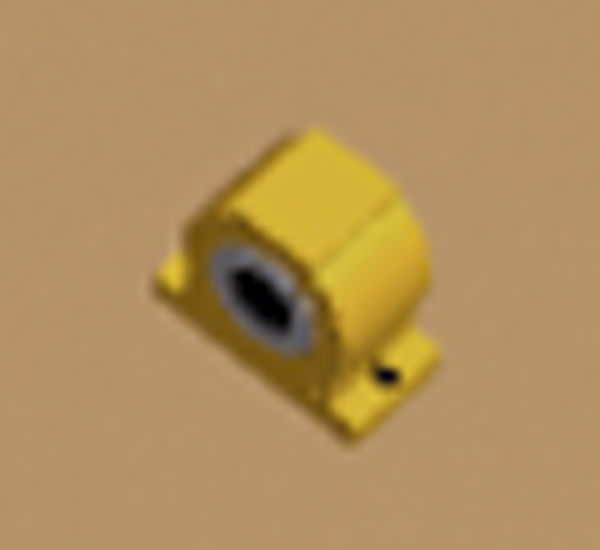

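Run:
```python
from h import *
f=lambda p:(220+(p[0]+.5)/13-.5,235+(p[1]+.5)/13-.5)
g=lambda p:(355+(p[0]+.5)/10-.5,265+(p[1]+.5)/10-.5)
for k,p,z in(("footBR",(493,195),.01),("footFR",(493,325),.01),("footFL",(212,328),.01),("holeR",(476,262),.01),("holeL",(217,262),.01),("topBL",(238,165),.05),("topBR",(440,175),.045),("topmid",(335,230),.054)): print(k,onz("top",f(p),z).round(4))
for k,p,z in(("cornerBL z0",(352,443),0),("corn BR z0",(155,290),0),("FL .01",(440,352),.01),("BL .01",(350,430),.01),("hole",(385,375),.01),("bore",(263,298),.030)): print(k,onz("scene",g(p),z).round(4))
```

```text
footBR [0.5308 0.2069 0.01  ]
footFR [0.5015 0.2057 0.01  ]
footFL [0.4994 0.2679 0.01  ]
holeR [0.5156 0.2101 0.01  ]
holeL [0.5143 0.2675 0.01  ]
topBL [0.5293 0.2577 0.05  ]
topBR [0.529  0.2144 0.045 ]
topmid [0.5149 0.2354 0.054 ]
cornerBL z0 [0.5286 0.2655 0.    ]
corn BR z0 [0.5298 0.2065 0.    ]
FL .01 [0.5014 0.2668 0.01  ]
BL .01 [0.532  0.2665 0.01  ]
hole [0.5151 0.2623 0.01  ]
bore [0.5309 0.2373 0.03  ]
```

```bash
cat >> h.py <<'E'
from scipy.spatial.transform import Rotation as Ro
def toolR():
    q=get_state()["orientation"]; return Ro.from_quat([q[1],q[2],q[3],q[0]])
def plan(goal,yaw):
    """goal TCP world; yaw deg of tool y. prints turn needed (do first), then shift in tool axes cm after turn"""
    R=toolR(); p=get_state()["tcp_pos"]
    c,s=np.cos(np.radians(yaw)),np.sin(np.radians(yaw))
    G=Ro.from_matrix(np.array([[-s,c,0],[c,s,0],[0,0,-1]]))
    print("turn",np.degrees((R.inv()*G).as_rotvec()).round(2),"shift cm",(G.inv().apply(np.array(goal)-p)*100).round(2), "yaw now",np.degrees(np.arctan2(*R.as_matrix()[[1,0],1])).round(2))
E
python3 - <<'E'
from h import *
plan((.5073,-.0828,.300),10)
E
```

```text
turn [-9.000e-02  3.000e-02  5.463e+01] shift cm [-63.84  15.25  10.39] yaw now 64.63
```

carry_out([
  {"jaw": 0, "wz": 9.1},
  {"jaw": 0, "wz": 9.1},
  {"jaw": 0, "wz": 9.1},
  {"jaw": 0, "wz": 9.1},
  {"jaw": 0, "wz": 9.1},
  {"jaw": 0, "wz": 9.1},
  {"jaw": 0, "tx": -5, "ty": 1.2},
  {"jaw": 0, "tx": -5, "ty": 1.2},
  {"jaw": 0, "tx": -5, "ty": 1.2},
  {"jaw": 0, "tx": -5, "ty": 1.2},
  {"jaw": 0, "tx": -5, "ty": 1.2},
  {"jaw": 0, "tx": -5, "ty": 1.2},
  {"jaw": 0, "tx": -5, "ty": 1.2},
  {"jaw": 0, "tx": -5, "ty": 1.2},
  {"jaw": 0, "tx": -5, "ty": 1.2},
  {"jaw": 0, "tx": -5, "ty": 1.2},
  {"jaw": 0, "tx": -5, "ty": 1.2},
  {"jaw": 0, "tx": -5, "ty": 1.2},
  {"jaw": 0, "tz": 4},
  {"jaw": 0, "tz": 4},
], force=30)

```text
invalid input at $.motion[0]: expected keys jaw, tx, ty, tz, wx, wy, wz
```

Run:
```python
from h import *
plan((.5073,-.0828,.250),10)
print(get_state()["finger_gap"],get_state()["wrist_force"],get_state()["joint_pos"])
```

```text
turn [-9.000e-02  3.000e-02  5.463e+01] shift cm [-63.84  15.25  15.39] yaw now 64.63
0.08518310731744572 [ 0.18685721 -1.69316159 -0.68335638] [9.88378255e-01 3.13972369e-01 4.50956362e-02 1.30359846e+00
 1.53131265e-05 1.43121820e+00]
```

All keys are required in every row.

carry_out([
  {"jaw": 0, "tx": 0, "ty": 0, "tz": 0, "wx": 0, "wy": 0, "wz": 9.1},
  {"jaw": 0, "tx": 0, "ty": 0, "tz": 0, "wx": 0, "wy": 0, "wz": 9.1},
  {"jaw": 0, "tx": 0, "ty": 0, "tz": 0, "wx": 0, "wy": 0, "wz": 9.1},
  {"jaw": 0, "tx": 0, "ty": 0, "tz": 0, "wx": 0, "wy": 0, "wz": 9.1},
  {"jaw": 0, "tx": 0, "ty": 0, "tz": 0, "wx": 0, "wy": 0, "wz": 9.1},
  {"jaw": 0, "tx": 0, "ty": 0, "tz": 0, "wx": 0, "wy": 0, "wz": 9.1},
  {"jaw": 0, "tx": -5, "ty": 1.2, "tz": 0, "wx": 0, "wy": 0, "wz": 0},
  {"jaw": 0, "tx": -5, "ty": 1.2, "tz": 0, "wx": 0, "wy": 0, "wz": 0},
  {"jaw": 0, "tx": -5, "ty": 1.2, "tz": 0, "wx": 0, "wy": 0, "wz": 0},
  {"jaw": 0, "tx": -5, "ty": 1.2, "tz": 0, "wx": 0, "wy": 0, "wz": 0},
  {"jaw": 0, "tx": -5, "ty": 1.2, "tz": 0, "wx": 0, "wy": 0, "wz": 0},
  {"jaw": 0, "tx": -5, "ty": 1.2, "tz": 0, "wx": 0, "wy": 0, "wz": 0},
  {"jaw": 0, "tx": -5, "ty": 1.2, "tz": 0, "wx": 0, "wy": 0, "wz": 0},
  {"jaw": 0, "tx": -5, "ty": 1.2, "tz": 0, "wx": 0, "wy": 0, "wz": 0},
  {"jaw": 0, "tx": -5, "ty": 1.2, "tz": 0, "wx": 0, "wy": 0, "wz": 0},
  {"jaw": 0, "tx": -5, "ty": 1.2, "tz": 0, "wx": 0, "wy": 0, "wz": 0},
  {"jaw": 0, "tx": -5, "ty": 1.2, "tz": 0, "wx": 0, "wy": 0, "wz": 0},
  {"jaw": 0, "tx": -5, "ty": 1.2, "tz": 0, "wx": 0, "wy": 0, "wz": 0},
  {"jaw": 0, "tx": 0, "ty": 0, "tz": 3, "wx": 0, "wy": 0, "wz": 0},
  {"jaw": 0, "tx": 0, "ty": 0, "tz": 3, "wx": 0, "wy": 0, "wz": 0},
], force=30)

```text
clock: 2.6
tcp_pos: [0.4929, -0.0472, 0.3437]
orientation: [-0.0, 0.643, 0.766, 0.0]
wrist_force: [0.1, 0.5, 0.9]
finger_gap: 0.0428
```

Run:
```python
from h import *
plan((.5073,-.0828,.250),10)
print(get_state()["finger_gap"],get_state()["wrist_force"],get_state()["joint_pos"])
```

```text
turn [ 0.   -0.01 -0.08] shift cm [-3.75  0.8   9.37] yaw now 9.92
0.042848890915998784 [0.14707408 0.48534543 0.93761854] [-2.57861590e-01  1.87959423e-01 -2.71124024e-01  1.11178184e+00
  1.57500209e-04  1.13984195e+00]
```

carry_out([
  {"jaw": 0, "tx": -3.75, "ty": 0.8, "tz": 2, "wx": 0, "wy": 0, "wz": 0},
  {"jaw": 0, "tx": 0, "ty": 0, "tz": 3, "wx": 0, "wy": 0, "wz": 0},
  {"jaw": 0, "tx": 0, "ty": 0, "tz": 2, "wx": 0, "wy": 0, "wz": 0},
  {"jaw": 0, "tx": 0, "ty": 0, "tz": 0, "wx": 0, "wy": 0, "wz": 0},
])

```text
clock: 3.1
tcp_pos: [0.5061, -0.0815, 0.2728]
orientation: [-0.002, 0.643, 0.766, -0.001]
wrist_force: [0.9, 0.1, 0.3]
finger_gap: 0.0431
```

Run:
```python
from h import *
plan((.5073,-.0828,.2485),10)
S=eyes.read_camera("scene");T=eyes.read_camera("top")
a=cv2.resize(T[180:290,290:420],None,fx=4,fy=4,interpolation=cv2.INTER_CUBIC)
b=cv2.resize(S[140:290,205:345],None,fx=3,fy=3,interpolation=cv2.INTER_CUBIC)
b=cv2.resize(b,(int(b.shape[1]*440/b.shape[0]),440))
cv2.imwrite("pics/p1.png",np.hstack([a,b])[:, :800])
```

```text
turn [-0.23 -0.13  0.01] shift cm [-0.15  0.1   2.43] yaw now 10.02
```

View pics/p1.png

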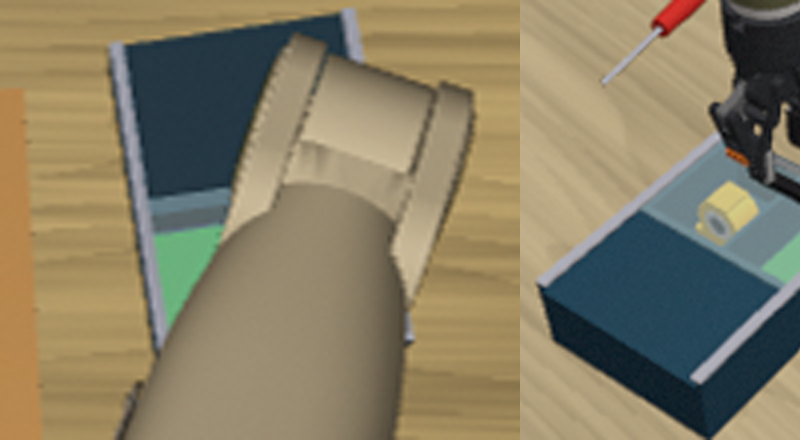

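The scene view shows the fingers above the ridge, one on each side. The arm hides the ridge from the top camera. I'll lower, pinch and slide.

carry_out([
  {"jaw": 0, "tx": 0, "ty": 0, "tz": 1.2, "wx": 0, "wy": 0, "wz": 0},
  {"jaw": 0, "tx": 0, "ty": 0, "tz": 1.1, "wx": 0, "wy": 0, "wz": 0},
  {"jaw": 0, "tx": 0, "ty": 0, "tz": 0, "wx": 0, "wy": 0, "wz": 0},
  {"jaw": -1, "tx": 0, "ty": 0, "tz": 0, "wx": 0, "wy": 0, "wz": 0},
  {"jaw": -1, "tx": 0, "ty": 0, "tz": 0, "wx": 0, "wy": 0, "wz": 0},
  {"jaw": -1, "tx": 0, "ty": 0, "tz": 0, "wx": 0, "wy": 0, "wz": 0},
  {"jaw": -1, "tx": 0, "ty": 0, "tz": 0, "wx": 0, "wy": 0, "wz": 0},
], force=25)

```text
clock: 4.08
tcp_pos: [0.5073, -0.0817, 0.2521]
orientation: [0.0, 0.643, 0.766, 0.0]
wrist_force: [0.0, -0.1, 2.1]
finger_gap: 0.0107
```

carry_out([
  {"jaw": -1, "tx": 0, "ty": 0, "tz": 0, "wx": 0, "wy": 0, "wz": 0},
  {"jaw": -1, "tx": 0, "ty": 0, "tz": 0, "wx": 0, "wy": 0, "wz": 0},
])

```text
clock: 4.32
tcp_pos: [0.5073, -0.0818, 0.252]
orientation: [0.0, 0.643, 0.766, 0.0]
wrist_force: [0.5, 0.5, 3.5]
finger_gap: 0.0112
```

Run:
```python
from h import *
print(get_state()["finger_gap"])
S=eyes.read_camera("scene")
cv2.imwrite("pics/p2.png",cv2.resize(S[160:240,250:350],None,fx=7,fy=7,interpolation=cv2.INTER_CUBIC))
```

```text
0.011208192831176682
```

View pics/p2.png

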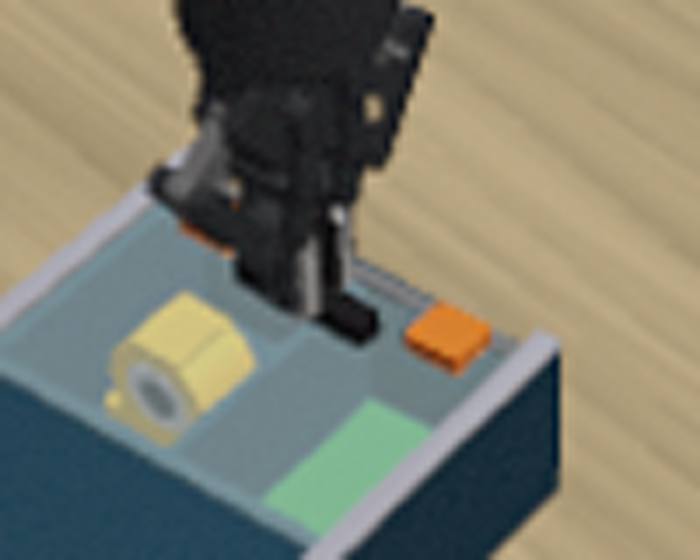

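The ridge (pic px ~350,315) is pinched. I'll slide it back.

carry_out([
  {"jaw": -1, "tx": 0, "ty": 1, "tz": 0, "wx": 0, "wy": 0, "wz": 0},
  {"jaw": -1, "tx": 0, "ty": 1, "tz": 0, "wx": 0, "wy": 0, "wz": 0},
  {"jaw": -1, "tx": 0, "ty": 1, "tz": 0, "wx": 0, "wy": 0, "wz": 0},
  {"jaw": -1, "tx": 0, "ty": 1, "tz": 0, "wx": 0, "wy": 0, "wz": 0},
  {"jaw": -1, "tx": 0, "ty": 1, "tz": 0, "wx": 0, "wy": 0, "wz": 0},
  {"jaw": -1, "tx": 0, "ty": 1, "tz": 0, "wx": 0, "wy": 0, "wz": 0},
  {"jaw": -1, "tx": 0, "ty": 1, "tz": 0, "wx": 0, "wy": 0, "wz": 0},
  {"jaw": -1, "tx": 0, "ty": 1, "tz": 0, "wx": 0, "wy": 0, "wz": 0},
  {"jaw": -1, "tx": 0, "ty": 1, "tz": 0, "wx": 0, "wy": 0, "wz": 0},
  {"jaw": -1, "tx": 0, "ty": 1, "tz": 0, "wx": 0, "wy": 0, "wz": 0},
  {"jaw": -1, "tx": 0, "ty": 0.7, "tz": 0, "wx": 0, "wy": 0, "wz": 0},
  {"jaw": -1, "tx": 0, "ty": 0, "tz": 0, "wx": 0, "wy": 0, "wz": 0},
  {"jaw": -1, "tx": 0, "ty": 0, "tz": 0, "wx": 0, "wy": 0, "wz": 0},
])

```text
clock: 6.0
tcp_pos: [0.6131, -0.0631, 0.2521]
orientation: [0.001, 0.643, 0.766, 0.0]
wrist_force: [2.2, 0.6, 4.1]
finger_gap: 0.011
```

Run:
```python
from h import *
print(get_state()["wrist_force"])
S=eyes.read_camera("scene")
cv2.imwrite("pics/p3.png",cv2.resize(S[160:300,200:350],None,fx=4,fy=4,interpolation=cv2.INTER_CUBIC))
```

```text
[2.22446949 0.59184424 4.11881794]
```

View pics/p3.png

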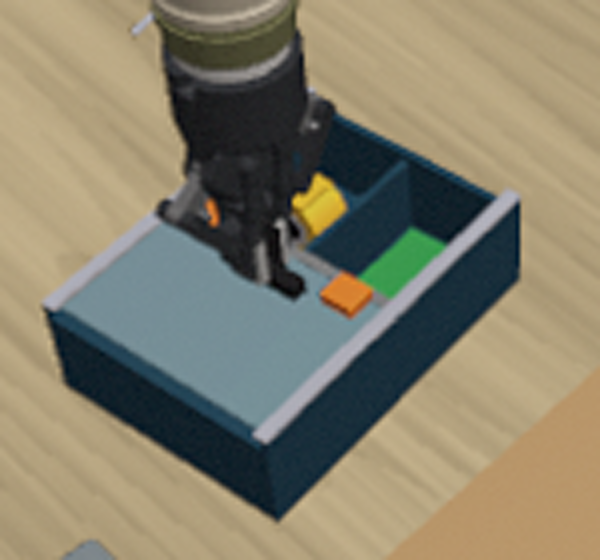

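carry_out([
  {"jaw": -1, "tx": 0, "ty": 0.3, "tz": 0, "wx": 0, "wy": 0, "wz": 0},
  {"jaw": -1, "tx": 0, "ty": 0.3, "tz": 0, "wx": 0, "wy": 0, "wz": 0},
  {"jaw": -1, "tx": 0, "ty": 0.3, "tz": 0, "wx": 0, "wy": 0, "wz": 0},
  {"jaw": -1, "tx": 0, "ty": 0, "tz": 0, "wx": 0, "wy": 0, "wz": 0},
])

```text
clock: 6.55
tcp_pos: [0.618, -0.0621, 0.252]
orientation: [-0.003, 0.643, 0.766, -0.004]
wrist_force: [-13.1, -4.3, 15.3]
finger_gap: 0.0107
```

carry_out([
  {"jaw": -1, "tx": 0, "ty": -0.4, "tz": 0, "wx": 0, "wy": 0, "wz": 0},
  {"jaw": -0.2, "tx": 0, "ty": 0, "tz": 0, "wx": 0, "wy": 0, "wz": 0},
  {"jaw": -0.2, "tx": 0, "ty": 0, "tz": 0, "wx": 0, "wy": 0, "wz": 0},
  {"jaw": -0.2, "tx": 0, "ty": 0, "tz": -2, "wx": 0, "wy": 0, "wz": 0},
  {"jaw": 0.6, "tx": 0, "ty": 0, "tz": -4, "wx": 0, "wy": 0, "wz": 0},
  {"jaw": 0.6, "tx": 5, "ty": -2, "tz": 0, "wx": 0, "wy": 0, "wz": 0},
  {"jaw": 0.6, "tx": 5, "ty": -2, "tz": 0, "wx": 0, "wy": 0, "wz": 0},
  {"jaw": 0.6, "tx": 5, "ty": -1, "tz": 0, "wx": 0, "wy": 0, "wz": 0},
  {"jaw": 0.6, "tx": 5, "ty": 0, "tz": 0, "wx": 0, "wy": 0, "wz": 0},
  {"jaw": 0.6, "tx": 5, "ty": 0, "tz": 0, "wx": 0, "wy": 0, "wz": 0},
  {"jaw": 0.6, "tx": 5, "ty": 0, "tz": 0, "wx": 0, "wy": 0, "wz": 0},
  {"jaw": 0.6, "tx": 0, "ty": 0, "tz": 0, "wx": 0, "wy": 0, "wz": 8.5},
])

```text
clock: 8.05
tcp_pos: [0.5148, 0.2278, 0.3111]
orientation: [-0.001, 0.697, 0.717, -0.0]
wrist_force: [-0.4, -0.6, -0.1]
finger_gap: 0.068
```

Run:
```python
from h import *
plan((.5152,.2365,.189),1.5)
S=eyes.read_camera("scene");T=eyes.read_camera("top")
cv2.imwrite("pics/s4.png",S);cv2.imwrite("pics/t4.png",T)
for lo,hi,nm in(((50,80,60),(80,255,255),"green"),((8,180,180),(16,255,255),"orange")):
  for n,im in(("scene",S),("top",T)): print(nm,n,[(c.tolist(),s.tolist()) for c,s in blobs(im,lo,hi)[0]])
a=cv2.resize(T[175:285,300:410],None,fx=4,fy=4,interpolation=cv2.INTER_CUBIC)
b=cv2.resize(S[170:290,200:340],(513,440),interpolation=cv2.INTER_CUBIC)
cv2.imwrite("pics/p4.png",np.hstack([a,b])[:,:800]);print(a.shape)
```

```text
turn [-0.06 -0.02  0.13] shift cm [ 0.87  0.07 12.21] yaw now 1.63
green scene [([299.7, 225.3], [289, 217, 23, 18, 195])]
green top [([342.7, 253.3], [329, 235, 29, 38, 844])]
orange scene [([252.6, 214.5], [247, 211, 12, 8, 59]), ([285.5, 233.4], [280, 229, 12, 9, 66])]
orange top [([372.6, 220.5], [369, 217, 9, 8, 57]), ([335.0, 226.3], [331, 223, 9, 8, 57])]
(440, 440, 3)
```

View pics/p4.png

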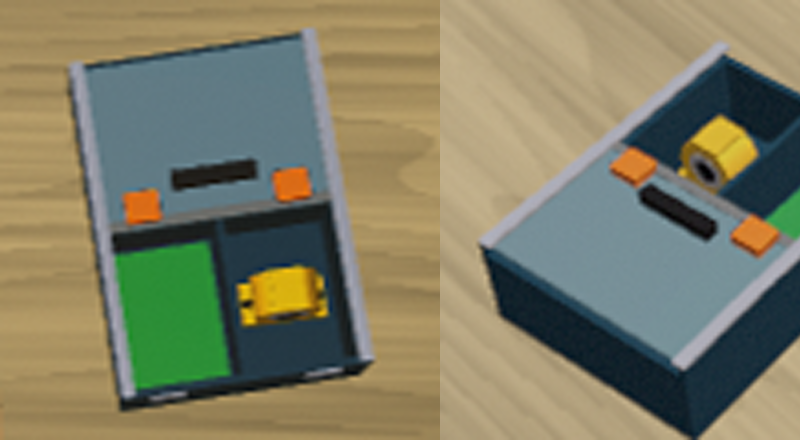

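Run:
```python
from h import *
f=lambda p:(300+(p[0]+.5)/4-.5,175+(p[1]+.5)/4-.5)
for k,p in dict(BR=(211,241),FR=(230,373),FL=(137,389),BL=(117,254)).items(): print(k,onz("top",f(p),.006).round(4))
tl=(onz("top",(335,226.1),.079)+onz("scene",(285.5,233.2),.079))/2;tr=(onz("top",(372.6,220.3),.079)+onz("scene",(252.6,214.3),.079))/2
m=(tl+tr)/2;d=tl-tr;y=np.arctan2(-d[0],d[1]);print(np.degrees(y),m, "origin",m-.07*np.array([np.cos(y),np.sin(y),0]))
```

```text
BR [ 0.5812 -0.0675  0.006 ]
FR [ 0.4844 -0.0823  0.006 ]
FL [ 0.4712 -0.0154  0.006 ]
BL [0.5699 0.0009 0.006 ]
9.921158152137536 [ 0.59991713 -0.06730117  0.079     ] origin [ 0.53096392 -0.07936167  0.079     ]
```

carry_out([
  {"jaw": 0.6, "tx": 0.87, "ty": 0.07, "tz": 4, "wx": 0, "wy": 0, "wz": 0},
  {"jaw": 0.6, "tx": 0, "ty": 0, "tz": 4, "wx": 0, "wy": 0, "wz": 0},
  {"jaw": 0.6, "tx": 0, "ty": 0, "tz": 2.5, "wx": 0, "wy": 0, "wz": 0},
  {"jaw": 0.6, "tx": 0, "ty": 0, "tz": 1.8, "wx": 0, "wy": 0, "wz": 0},
  {"jaw": 0.6, "tx": 0, "ty": 0, "tz": 0, "wx": 0, "wy": 0, "wz": 0},
  {"jaw": -1, "tx": 0, "ty": 0, "tz": 0, "wx": 0, "wy": 0, "wz": 0},
  {"jaw": -1, "tx": 0, "ty": 0, "tz": 0, "wx": 0, "wy": 0, "wz": 0},
  {"jaw": -1, "tx": 0, "ty": 0, "tz": 0, "wx": 0, "wy": 0, "wz": 0},
  {"jaw": -1, "tx": 0, "ty": 0, "tz": 0, "wx": 0, "wy": 0, "wz": 0},
  {"jaw": -1, "tx": 0, "ty": 0, "tz": 0, "wx": 0, "wy": 0, "wz": 0},
], force=50)

```text
clock: 9.4
tcp_pos: [0.5169, 0.2333, 0.1899]
orientation: [0.001, 0.698, 0.717, 0.001]
wrist_force: [0.2, -1.0, 5.2]
finger_gap: 0.0293
```

carry_out([
  {"jaw": -1, "tx": 0, "ty": 0, "tz": 0, "wx": 0, "wy": 0, "wz": 0},
  {"jaw": -1, "tx": 0, "ty": 0, "tz": -1, "wx": 0, "wy": 0, "wz": 0},
  {"jaw": -1, "tx": 0, "ty": 0, "tz": -3, "wx": 0, "wy": 0, "wz": 0},
  {"jaw": -1, "tx": 0, "ty": 0, "tz": -4, "wx": 0, "wy": 0, "wz": 0},
  {"jaw": -1, "tx": 0, "ty": 0, "tz": -4, "wx": 0, "wy": 0, "wz": 0},
  {"jaw": -1, "tx": 0, "ty": 0, "tz": 0, "wx": 0, "wy": 0, "wz": 0},
])

```text
clock: 10.15
tcp_pos: [0.5174, 0.2336, 0.3121]
orientation: [0.002, 0.698, 0.717, 0.003]
wrist_force: [-0.4, 0.3, -4.3]
finger_gap: 0.0295
```

Run:
```python
from h import *
plan((.525,-.0395,.300),10)
print(get_state()["wrist_force"])
S=eyes.read_camera("scene")
cv2.imwrite("pics/p5.png",cv2.resize(S[180:320,310:450],None,fx=4,fy=4,interpolation=cv2.INTER_CUBIC))
```

```text
turn [ 0.36 -0.07 -8.46] shift cm [-27.03  -3.99   1.21] yaw now 1.54
[-0.42830703  0.33650056 -4.32903616]
```

View pics/p5.png

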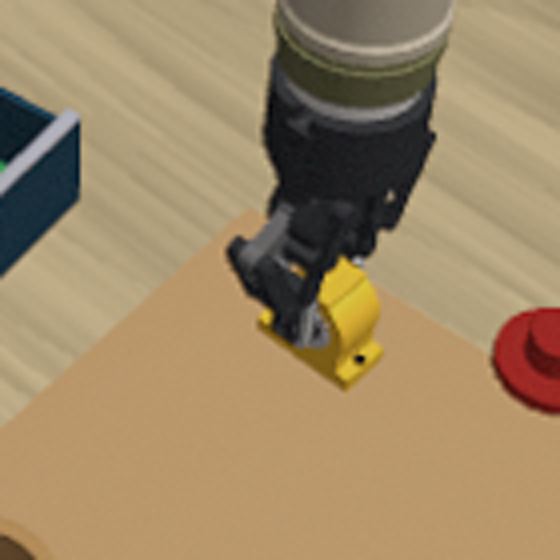

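carry_out([
  {"jaw": -1, "tx": 0, "ty": 0, "tz": 0, "wx": 0, "wy": 0, "wz": -4.2},
  {"jaw": -1, "tx": 0, "ty": 0, "tz": 0, "wx": 0, "wy": 0, "wz": -4.2},
  {"jaw": -1, "tx": -3, "ty": -0.5, "tz": 0, "wx": 0, "wy": 0, "wz": 0},
  {"jaw": -1, "tx": -4, "ty": -0.5, "tz": 0, "wx": 0, "wy": 0, "wz": 0},
  {"jaw": -1, "tx": -4, "ty": -0.5, "tz": 0, "wx": 0, "wy": 0, "wz": 0},
  {"jaw": -1, "tx": -4, "ty": -0.5, "tz": 0, "wx": 0, "wy": 0, "wz": 0},
  {"jaw": -1, "tx": -4, "ty": -0.5, "tz": 0, "wx": 0, "wy": 0, "wz": 0},
  {"jaw": -1, "tx": -4, "ty": -0.5, "tz": 0, "wx": 0, "wy": 0, "wz": 0},
  {"jaw": -1, "tx": -3, "ty": -0.5, "tz": 0, "wx": 0, "wy": 0, "wz": 0},
  {"jaw": -1, "tx": -1.3, "ty": -0.5, "tz": 0, "wx": 0, "wy": 0, "wz": 0},
  {"jaw": -1, "tx": 0, "ty": 0, "tz": 0, "wx": 0, "wy": 0, "wz": 0},
  {"jaw": -1, "tx": 0, "ty": 0, "tz": 0, "wx": 0, "wy": 0, "wz": 0},
])

```text
clock: 11.7
tcp_pos: [0.5237, -0.0417, 0.3081]
orientation: [-0.001, 0.643, 0.766, -0.0]
wrist_force: [-0.3, -0.5, -3.4]
finger_gap: 0.0295
```

Run:
```python
from h import *
plan((.5255,-.0425,.1965),10)
S=eyes.read_camera("scene");T=eyes.read_camera("top")
a=cv2.resize(T[180:290,290:400],(440,440),interpolation=cv2.INTER_CUBIC)
b=cv2.resize(S[160:280,225:335],(403,440),interpolation=cv2.INTER_CUBIC)
cv2.imwrite("pics/p6.png",np.hstack([a,b])[:, :800])
```

```text
turn [-0.05 -0.06 -0.02] shift cm [-0.11  0.16 11.16] yaw now 9.98
```

View pics/p6.png

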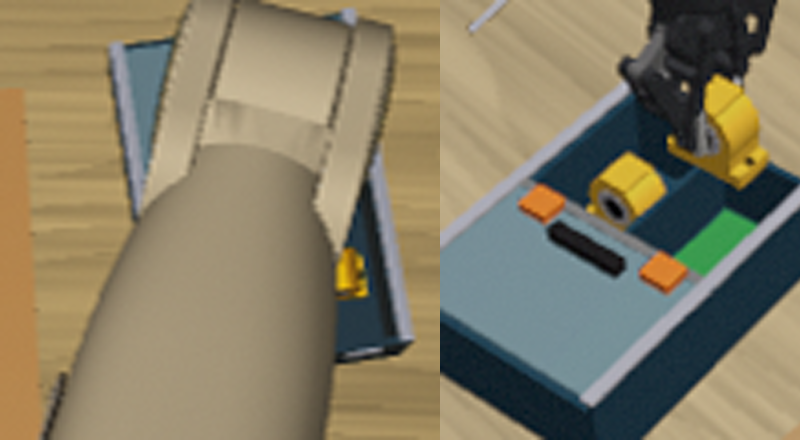

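The block hangs above the liner compartment (right pic, block ~735,130), so I'll lower it.

carry_out([
  {"jaw": -1, "tx": -0.1, "ty": 0.15, "tz": 2, "wx": 0, "wy": 0, "wz": 0},
  {"jaw": -1, "tx": 0, "ty": 0, "tz": 2.5, "wx": 0, "wy": 0, "wz": 0},
  {"jaw": -1, "tx": 0, "ty": 0, "tz": 2, "wx": 0, "wy": 0, "wz": 0},
  {"jaw": -1, "tx": 0, "ty": 0, "tz": 2, "wx": 0, "wy": 0, "wz": 0},
  {"jaw": -1, "tx": 0, "ty": 0, "tz": 1.5, "wx": 0, "wy": 0, "wz": 0},
  {"jaw": -1, "tx": 0, "ty": 0, "tz": 0.5, "wx": 0, "wy": 0, "wz": 0},
  {"jaw": -1, "tx": 0, "ty": 0, "tz": 0, "wx": 0, "wy": 0, "wz": 0},
  {"jaw": -1, "tx": 0, "ty": 0, "tz": 0, "wx": 0, "wy": 0, "wz": 0},
])

```text
clock: 12.8
tcp_pos: [0.5261, -0.0434, 0.2044]
orientation: [0.001, 0.643, 0.766, 0.0]
wrist_force: [-0.4, -0.1, -4.1]
finger_gap: 0.0294
```

Run:
```python
from h import *
print(get_state()["tcp_pos"],get_state()["wrist_force"],get_state()["ft_torque"])
S=eyes.read_camera("scene")
cv2.imwrite("pics/p7.png",cv2.resize(S[160:280,225:335],None,fx=5,fy=5,interpolation=cv2.INTER_CUBIC))
```

```text
[ 0.52614911 -0.04335702  0.20443289] [-0.38328449 -0.12360907 -4.06160382] [-0.02275276 -0.04558747  0.01187288]
```

View pics/p7.png

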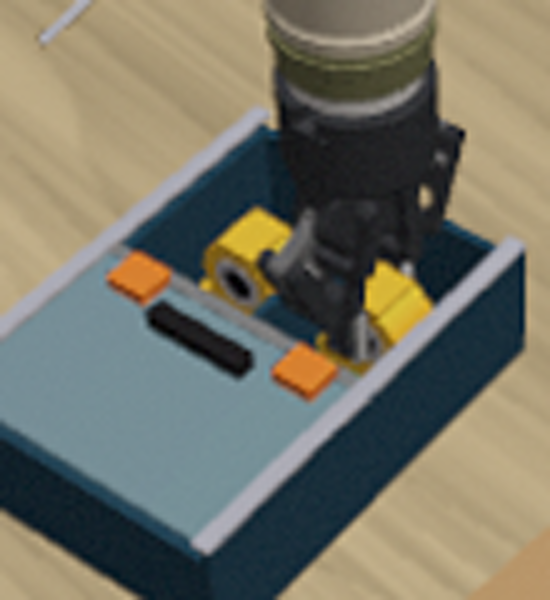

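carry_out([
  {"jaw": -1, "tx": 0, "ty": 0, "tz": 0.3, "wx": 0, "wy": 0, "wz": 0},
  {"jaw": -1, "tx": 0, "ty": 0, "tz": 0.3, "wx": 0, "wy": 0, "wz": 0},
  {"jaw": -1, "tx": 0, "ty": 0, "tz": 0.1, "wx": 0, "wy": 0, "wz": 0},
  {"jaw": -1, "tx": 0, "ty": 0, "tz": 0, "wx": 0, "wy": 0, "wz": 0},
  {"jaw": -1, "tx": 0, "ty": 0, "tz": 0, "wx": 0, "wy": 0, "wz": 0},
])

```text
clock: 13.48
tcp_pos: [0.5257, -0.0434, 0.1967]
orientation: [0.0, 0.643, 0.766, 0.0]
wrist_force: [-0.4, 0.0, -3.5]
finger_gap: 0.0295
```

carry_out([
  {"jaw": -1, "tx": 0, "ty": 0, "tz": 0.1, "wx": 0, "wy": 0, "wz": 0},
  {"jaw": -1, "tx": 0, "ty": 0, "tz": 0, "wx": 0, "wy": 0, "wz": 0},
  {"jaw": -1, "tx": 0, "ty": 0, "tz": 0, "wx": 0, "wy": 0, "wz": 0},
])

```text
clock: 13.85
tcp_pos: [0.5258, -0.0434, 0.1959]
orientation: [0.0, 0.643, 0.766, 0.0]
wrist_force: [-0.8, -0.6, -1.3]
finger_gap: 0.0293
```

carry_out([
  {"jaw": -0.2, "tx": 0, "ty": 0, "tz": 0, "wx": 0, "wy": 0, "wz": 0},
  {"jaw": 0, "tx": 0, "ty": 0, "tz": 0, "wx": 0, "wy": 0, "wz": 0},
  {"jaw": 0.1, "tx": 0, "ty": 0, "tz": 0, "wx": 0, "wy": 0, "wz": 0},
  {"jaw": 0.1, "tx": 0, "ty": 0, "tz": 0, "wx": 0, "wy": 0, "wz": 0},
  {"jaw": 0.1, "tx": 0, "ty": 0, "tz": -1, "wx": 0, "wy": 0, "wz": 0},
  {"jaw": 0.1, "tx": 0, "ty": 0, "tz": -2, "wx": 0, "wy": 0, "wz": 0},
  {"jaw": 0.1, "tx": 0, "ty": 0, "tz": -4, "wx": 0, "wy": 0, "wz": 0},
  {"jaw": 0.1, "tx": 0, "ty": 0, "tz": -4, "wx": 0, "wy": 0, "wz": 0},
  {"jaw": 0.1, "tx": 4, "ty": 0, "tz": 0, "wx": 0, "wy": 0, "wz": 0},
  {"jaw": 0.1, "tx": 4, "ty": 0, "tz": 0, "wx": 0, "wy": 0, "wz": 0},
  {"jaw": 0.1, "tx": 4, "ty": 0, "tz": 0, "wx": 0, "wy": 0, "wz": 0},
  {"jaw": 0.1, "tx": 4, "ty": 0, "tz": 0, "wx": 0, "wy": 0, "wz": 0},
])

```text
clock: 15.35
tcp_pos: [0.4978, 0.1154, 0.3066]
orientation: [0.0, 0.643, 0.766, 0.0]
wrist_force: [-0.0, -0.3, -0.0]
finger_gap: 0.0468
```

Run:
```python
from h import *
S=eyes.read_camera("scene");T=eyes.read_camera("top")
cv2.imwrite("pics/t8.png",T);cv2.imwrite("pics/s8.png",S)
a=cv2.resize(T[180:290,300:410],(440,440),interpolation=cv2.INTER_CUBIC)
b=cv2.resize(S[160:290,215:345],(440,440),interpolation=cv2.INTER_CUBIC)[:,80:]
cv2.imwrite("pics/p8.png",np.hstack([a,b]))
print(get_state()["tcp_pos"])
f=lambda n,lo,hi,im:print(n,[(c.tolist(),s.tolist()) for c,s in blobs(im,lo,hi)[0]])
for n,im in(("s",S),("t",T)):f(n,(8,180,180),(16,255,255),im)
```

```text
[0.49714833 0.11706401 0.3064786 ]
s [([252.6, 214.5], [247, 211, 12, 8, 59]), ([285.6, 233.3], [280, 229, 12, 9, 67])]
t [([372.6, 220.5], [369, 217, 9, 8, 57]), ([335.0, 226.3], [331, 223, 9, 8, 57])]
```

View pics/p8.png

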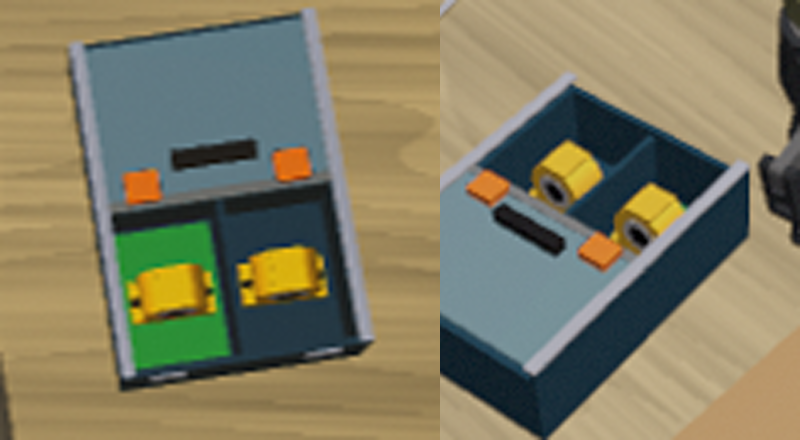

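The block stands flat and centred on the liner (top pic ~170,290), parallel to the stored one. Now for closing the cover.

Run:
```python
from h import *
plan((.6165,-.0622,.2505),10)
```

```text
turn [ 0.03 -0.06  0.18] shift cm [-19.73   8.64   5.6 ] yaw now 10.18
```

carry_out([
  {"jaw": 0, "tx": -5, "ty": 2, "tz": 0, "wx": 0, "wy": 0, "wz": 0},
  {"jaw": 0, "tx": -5, "ty": 2, "tz": 0, "wx": 0, "wy": 0, "wz": 0},
  {"jaw": 0, "tx": -5, "ty": 2, "tz": 0, "wx": 0, "wy": 0, "wz": 0},
  {"jaw": 0, "tx": -4.7, "ty": 2.6, "tz": 0, "wx": 0, "wy": 0, "wz": 0},
  {"jaw": 0, "tx": 0, "ty": 0, "tz": 0, "wx": 0, "wy": 0, "wz": 0},
  {"jaw": 0, "tx": 0, "ty": 0, "tz": 0, "wx": 0, "wy": 0, "wz": 0},
])

```text
clock: 16.2
tcp_pos: [0.6164, -0.0657, 0.3056]
orientation: [-0.0, 0.644, 0.765, -0.0]
wrist_force: [-0.7, -0.0, -0.4]
finger_gap: 0.0431
```

Run:
```python
from h import *
plan((.6165,-.0622,.2505),10)
```

```text
turn [-0.05 -0.03 -0.14] shift cm [0.34 0.07 5.51] yaw now 9.86
```

carry_out([
  {"jaw": 0, "tx": 0.3, "ty": 0.1, "tz": 2, "wx": 0, "wy": 0, "wz": 0},
  {"jaw": 0, "tx": 0, "ty": 0, "tz": 2, "wx": 0, "wy": 0, "wz": 0},
  {"jaw": 0, "tx": 0, "ty": 0, "tz": 1.4, "wx": 0, "wy": 0, "wz": 0},
  {"jaw": 0, "tx": 0, "ty": 0, "tz": 0, "wx": 0, "wy": 0, "wz": 0},
  {"jaw": -1, "tx": 0, "ty": 0, "tz": 0, "wx": 0, "wy": 0, "wz": 0},
  {"jaw": -1, "tx": 0, "ty": 0, "tz": 0, "wx": 0, "wy": 0, "wz": 0},
  {"jaw": -1, "tx": 0, "ty": 0, "tz": 0, "wx": 0, "wy": 0, "wz": 0},
  {"jaw": -1, "tx": 0, "ty": 0, "tz": 0, "wx": 0, "wy": 0, "wz": 0},
  {"jaw": -1, "tx": 0, "ty": 0, "tz": 0, "wx": 0, "wy": 0, "wz": 0},
], force=25)

```text
clock: 17.32
tcp_pos: [0.6164, -0.062, 0.2527]
orientation: [-0.0, 0.643, 0.766, -0.001]
wrist_force: [-5.7, -0.3, 4.2]
finger_gap: 0.0108
```

Gripped. I'll slide it shut by about 115 mm.

carry_out([
  {"jaw": -1, "tx": 0, "ty": -1, "tz": 0, "wx": 0, "wy": 0, "wz": 0},
  {"jaw": -1, "tx": 0, "ty": -1, "tz": 0, "wx": 0, "wy": 0, "wz": 0},
  {"jaw": -1, "tx": 0, "ty": -1, "tz": 0, "wx": 0, "wy": 0, "wz": 0},
  {"jaw": -1, "tx": 0, "ty": -1, "tz": 0, "wx": 0, "wy": 0, "wz": 0},
  {"jaw": -1, "tx": 0, "ty": -1, "tz": 0, "wx": 0, "wy": 0, "wz": 0},
  {"jaw": -1, "tx": 0, "ty": -1, "tz": 0, "wx": 0, "wy": 0, "wz": 0},
  {"jaw": -1, "tx": 0, "ty": -1, "tz": 0, "wx": 0, "wy": 0, "wz": 0},
  {"jaw": -1, "tx": 0, "ty": -1, "tz": 0, "wx": 0, "wy": 0, "wz": 0},
  {"jaw": -1, "tx": 0, "ty": -1, "tz": 0, "wx": 0, "wy": 0, "wz": 0},
  {"jaw": -1, "tx": 0, "ty": -1, "tz": 0, "wx": 0, "wy": 0, "wz": 0},
  {"jaw": -1, "tx": 0, "ty": -1, "tz": 0, "wx": 0, "wy": 0, "wz": 0},
  {"jaw": -1, "tx": 0, "ty": 0, "tz": 0, "wx": 0, "wy": 0, "wz": 0},
  {"jaw": -1, "tx": 0, "ty": 0, "tz": 0, "wx": 0, "wy": 0, "wz": 0},
])

```text
clock: 18.95
tcp_pos: [0.5079, -0.0809, 0.2526]
orientation: [0.0, 0.643, 0.766, -0.0]
wrist_force: [-1.7, 1.2, 10.8]
finger_gap: 0.011
```

carry_out([
  {"jaw": -1, "tx": 0, "ty": -0.3, "tz": 0, "wx": 0, "wy": 0, "wz": 0},
  {"jaw": -1, "tx": 0, "ty": -0.3, "tz": 0, "wx": 0, "wy": 0, "wz": 0},
  {"jaw": -1, "tx": 0, "ty": -0.3, "tz": 0, "wx": 0, "wy": 0, "wz": 0},
  {"jaw": -1, "tx": 0, "ty": -0.2, "tz": 0, "wx": 0, "wy": 0, "wz": 0},
  {"jaw": -1, "tx": 0, "ty": 0, "tz": 0, "wx": 0, "wy": 0, "wz": 0},
])

```text
clock: 19.58
tcp_pos: [0.5008, -0.0825, 0.2528]
orientation: [0.003, 0.643, 0.766, 0.004]
wrist_force: [13.1, 5.6, -4.0]
finger_gap: 0.011
```

carry_out([
  {"jaw": -1, "tx": 0, "ty": 0.3, "tz": 0, "wx": 0, "wy": 0, "wz": 0},
  {"jaw": -0.2, "tx": 0, "ty": 0, "tz": 0, "wx": 0, "wy": 0, "wz": 0},
  {"jaw": -0.2, "tx": 0, "ty": 0, "tz": 0, "wx": 0, "wy": 0, "wz": 0},
  {"jaw": -0.2, "tx": 0, "ty": 0, "tz": -2, "wx": 0, "wy": 0, "wz": 0},
  {"jaw": -1, "tx": 0, "ty": 0, "tz": -3, "wx": 0, "wy": 0, "wz": 0},
  {"jaw": -1, "tx": 5, "ty": 0, "tz": 0, "wx": 0, "wy": 0, "wz": 0},
  {"jaw": -1, "tx": 5, "ty": 0, "tz": 0, "wx": 0, "wy": 0, "wz": 0},
  {"jaw": -1, "tx": 5, "ty": 0, "tz": 0, "wx": 0, "wy": 0, "wz": 0},
  {"jaw": -1, "tx": 5, "ty": 0, "tz": 0, "wx": 0, "wy": 0, "wz": 0},
])

```text
clock: 20.7
tcp_pos: [0.4655, 0.1158, 0.3013]
orientation: [-0.0, 0.644, 0.765, -0.001]
wrist_force: [-0.2, -0.1, 0.7]
finger_gap: -0.0003
```

Run:
```python
from h import *
S=eyes.read_camera("scene");T=eyes.read_camera("top")
for n,im in(("scene",S),("top",T)):
  for c,s in blobs(im,(8,180,180),(16,255,255))[0]: print(n,c,onz(n,(c[0],c[1]-.2),.079).round(4))
a=cv2.resize(T[180:290,300:410],(440,440),interpolation=cv2.INTER_CUBIC)
b=cv2.resize(S[160:290,215:345],(440,440),interpolation=cv2.INTER_CUBIC)[:,:360]
cv2.imwrite("pics/p9.png",np.hstack([a,b]))
print(get_state()["tcp_pos"])
```

```text
scene [282.3 189.1] [ 0.4961 -0.1402  0.079 ]
scene [315.  206.1] [ 0.4779 -0.035   0.079 ]
top [379.7 260.7] [ 0.4962 -0.1392  0.079 ]
top [341.7 266.5] [ 0.4777 -0.0347  0.079 ]
[0.46463099 0.11794423 0.30123873]
```

View pics/p9.png

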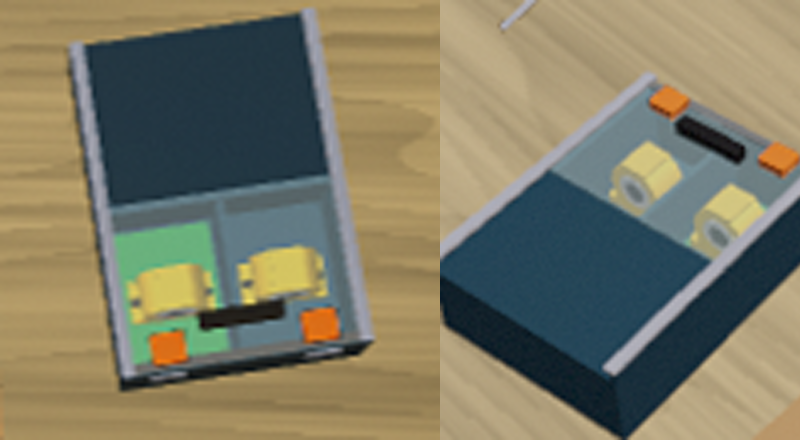

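Cover is shut: in the top pic the tabs are at (168,347) and (320,324), both blocks are upright, and the two views agree to 1 mm. Left tab first.

Run:
```python
from h import *
plan((.478,-.0345,.265),10)
```

```text
turn [-0.11 -0.06  0.24] shift cm [-15.24  -1.33   3.62] yaw now 10.24
```

carry_out([
  {"jaw": -1, "tx": -4, "ty": -0.4, "tz": 0, "wx": 0, "wy": 0, "wz": 0},
  {"jaw": -1, "tx": -4, "ty": -0.4, "tz": 0, "wx": 0, "wy": 0, "wz": 0},
  {"jaw": -1, "tx": -4, "ty": -0.3, "tz": 0, "wx": 0, "wy": 0, "wz": 0},
  {"jaw": -1, "tx": -3.2, "ty": -0.2, "tz": 0, "wx": 0, "wy": 0, "wz": 0},
  {"jaw": -1, "tx": 0, "ty": 0, "tz": 2, "wx": 0, "wy": 0, "wz": 0},
  {"jaw": -1, "tx": 0, "ty": 0, "tz": 1.5, "wx": 0, "wy": 0, "wz": 0},
  {"jaw": -1, "tx": 0, "ty": 0, "tz": 0, "wx": 0, "wy": 0, "wz": 0},
  {"jaw": -1, "tx": 0, "ty": 0, "tz": 0, "wx": 0, "wy": 0, "wz": 0},
])

```text
clock: 21.8
tcp_pos: [0.4799, -0.0369, 0.2668]
orientation: [-0.0, 0.643, 0.766, -0.0]
wrist_force: [0.3, 0.1, 0.6]
finger_gap: -0.0002
```

Run:
```python
from h import *
plan((.478,-.0345,.253),10)
S=eyes.read_camera("scene")
cv2.imwrite("pics/p10.png",cv2.resize(S[150:250,240:350],None,fx=5,fy=5,interpolation=cv2.INTER_CUBIC))
```

```text
turn [-0.01 -0.   -0.04] shift cm [ 0.27 -0.15  1.38] yaw now 9.96
```

View pics/p10.png

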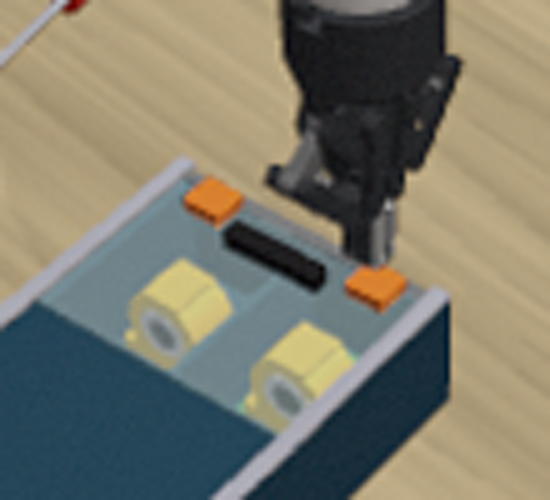

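carry_out([
  {"jaw": -1, "tx": 0.3, "ty": -0.1, "tz": 0.8, "wx": 0, "wy": 0, "wz": 0},
  {"jaw": -1, "tx": 0, "ty": 0, "tz": 0.4, "wx": 0, "wy": 0, "wz": 0},
  {"jaw": -1, "tx": 0, "ty": 0, "tz": 0.3, "wx": 0, "wy": 0, "wz": 0},
  {"jaw": -1, "tx": 0, "ty": 0, "tz": 0.3, "wx": 0, "wy": 0, "wz": 0},
  {"jaw": -1, "tx": 0, "ty": 0, "tz": 0.2, "wx": 0, "wy": 0, "wz": 0},
  {"jaw": -1, "tx": 0, "ty": 0, "tz": 0, "wx": 0, "wy": 0, "wz": 0},
])

```text
clock: 22.6
tcp_pos: [0.4787, -0.0341, 0.2473]
orientation: [0.0, 0.643, 0.766, 0.001]
wrist_force: [-0.9, 3.8, 7.2]
finger_gap: -0.0004
```

carry_out([
  {"jaw": -1, "tx": 0, "ty": 0, "tz": 0.2, "wx": 0, "wy": 0, "wz": 0},
  {"jaw": -1, "tx": 0, "ty": 0, "tz": 0.1, "wx": 0, "wy": 0, "wz": 0},
  {"jaw": -1, "tx": 0, "ty": 0, "tz": 0, "wx": 0, "wy": 0, "wz": 0},
])

```text
clock: 22.98
tcp_pos: [0.4802, -0.0339, 0.247]
orientation: [0.002, 0.643, 0.766, 0.003]
wrist_force: [-2.3, 7.1, 22.9]
finger_gap: -0.0004
```

Firm stop at 23 N. Next, the right tab.

carry_out([
  {"jaw": -1, "tx": 0, "ty": 0, "tz": -1.3, "wx": 0, "wy": 0, "wz": 0},
  {"jaw": -1, "tx": 0, "ty": 0, "tz": -1.5, "wx": 0, "wy": 0, "wz": 0},
  {"jaw": -1, "tx": -4, "ty": 0, "tz": 0, "wx": 0, "wy": 0, "wz": 0},
  {"jaw": -1, "tx": -4, "ty": 0, "tz": 0, "wx": 0, "wy": 0, "wz": 0},
  {"jaw": -1, "tx": -2.7, "ty": 0, "tz": 0, "wx": 0, "wy": 0, "wz": 0},
  {"jaw": -1, "tx": 0, "ty": 0, "tz": 0, "wx": 0, "wy": 0, "wz": 0},
  {"jaw": -1, "tx": 0, "ty": 0, "tz": 0, "wx": 0, "wy": 0, "wz": 0},
])

```text
clock: 23.85
tcp_pos: [0.4966, -0.1394, 0.2716]
orientation: [-0.001, 0.643, 0.766, -0.0]
wrist_force: [-0.1, 0.4, -0.8]
finger_gap: 0.0003
```

Run:
```python
from h import *
plan((.4962,-.139,.253),10)
```

```text
turn [-0.04 -0.05 -0.09] shift cm [ 0.05 -0.03  1.86] yaw now 9.91
```

carry_out([
  {"jaw": -1, "tx": 0, "ty": 0, "tz": 1.2, "wx": 0, "wy": 0, "wz": 0},
  {"jaw": -1, "tx": 0, "ty": 0, "tz": 0.5, "wx": 0, "wy": 0, "wz": 0},
  {"jaw": -1, "tx": 0, "ty": 0, "tz": 0.3, "wx": 0, "wy": 0, "wz": 0},
  {"jaw": -1, "tx": 0, "ty": 0, "tz": 0.3, "wx": 0, "wy": 0, "wz": 0},
  {"jaw": -1, "tx": 0, "ty": 0, "tz": 0.2, "wx": 0, "wy": 0, "wz": 0},
  {"jaw": -1, "tx": 0, "ty": 0, "tz": 0.2, "wx": 0, "wy": 0, "wz": 0},
  {"jaw": -1, "tx": 0, "ty": 0, "tz": 0, "wx": 0, "wy": 0, "wz": 0},
])

```text
clock: 24.72
tcp_pos: [0.4978, -0.1393, 0.2471]
orientation: [0.001, 0.643, 0.766, 0.002]
wrist_force: [-1.7, 6.2, 16.6]
finger_gap: 0.0001
```

carry_out([
  {"jaw": -1, "tx": 0, "ty": 0, "tz": 0.1, "wx": 0, "wy": 0, "wz": 0},
  {"jaw": -1, "tx": 0, "ty": 0, "tz": 0, "wx": 0, "wy": 0, "wz": 0},
  {"jaw": -1, "tx": 0, "ty": 0, "tz": -1.3, "wx": 0, "wy": 0, "wz": 0},
  {"jaw": -1, "tx": 0, "ty": 0, "tz": -4, "wx": 0, "wy": 0, "wz": 0},
  {"jaw": -1, "tx": 5, "ty": 0, "tz": -2, "wx": 0, "wy": 0, "wz": 0},
  {"jaw": -1, "tx": 5, "ty": 0, "tz": 0, "wx": 0, "wy": 0, "wz": 0},
  {"jaw": -1, "tx": 5, "ty": 0, "tz": 0, "wx": 0, "wy": 0, "wz": 0},
  {"jaw": -1, "tx": 5, "ty": 0, "tz": 0, "wx": 0, "wy": 0, "wz": 0},
  {"jaw": -1, "tx": 5, "ty": 0, "tz": 0, "wx": 0, "wy": 0, "wz": 0},
  {"jaw": -1, "tx": 5, "ty": 0, "tz": 0, "wx": 0, "wy": 0, "wz": 0},
  {"jaw": -1, "tx": 0, "ty": 0, "tz": 0, "wx": 0, "wy": 0, "wz": 0},
  {"jaw": -1, "tx": 0, "ty": 0, "tz": 0, "wx": 0, "wy": 0, "wz": 0},
])

```text
clock: 26.22
tcp_pos: [0.4454, 0.1556, 0.3167]
orientation: [0.0, 0.643, 0.766, -0.0]
wrist_force: [0.7, -0.3, -0.4]
finger_gap: 0.0003
```

Run:
```python
from h import *
S=eyes.read_camera("scene");T=eyes.read_camera("top")
L={}
for n,im in(("scene",S),("top",T)):
  for c,s in blobs(im,(8,180,180),(16,255,255))[0]: print(n,c,s[4],"at .079",onz(n,(c[0],c[1]-.2),.079).round(4),"at .073",onz(n,(c[0],c[1]-.2),.073).round(4)); L.setdefault(n,[]).append(c)
L={k:sorted(v,key=lambda c:c[0]) for k,v in L.items()}
print("tri R",tri(L["scene"][0],L["top"][1]),"L",tri(L["scene"][1],L["top"][0]))
a=cv2.resize(T[180:290,300:410],(440,440),interpolation=cv2.INTER_CUBIC)
b=cv2.resize(S[160:290,215:345],(440,440),interpolation=cv2.INTER_CUBIC)[:,:360]
cv2.imwrite("pics/p11.png",np.hstack([a,b]))
```

```text
scene [280.9 191.8] 45 at .079 [ 0.5054 -0.1348  0.079 ] at .073 [ 0.5015 -0.1402  0.073 ]
scene [313.6 208.6] 47 at .079 [ 0.4865 -0.0309  0.079 ] at .073 [ 0.4825 -0.0355  0.073 ]
top [378.9 259.2] 57 at .079 [ 0.5003 -0.137   0.079 ] at .073 [ 0.5012 -0.1376  0.073 ]
top [341.4 264.9] 57 at .079 [ 0.4821 -0.0338  0.079 ] at .073 [ 0.4829 -0.0341  0.073 ]
tri R [ 0.50146354 -0.1384565   0.07315806] L [ 0.48271956 -0.03446749  0.07309748]
```

View pics/p11.png

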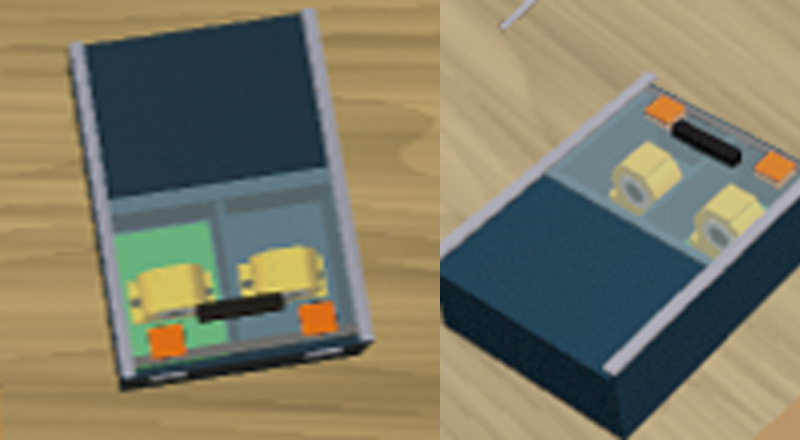

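The tabs are pressed, triangulating to about 73 mm high. But the pressing dragged the cover back about 5 mm: tab x went from .478 to .483, and a light gap shows at the front. I'll pinch the ridge and close it again.

Run:
```python
from h import *
plan((.506,-.0815,.2505),10)
```

```text
turn [ 0.01  0.02 -0.17] shift cm [-24.32   1.85   6.62] yaw now 9.83
```

carry_out([
  {"jaw": 0, "tx": -5, "ty": 0.4, "tz": 0, "wx": 0, "wy": 0, "wz": 0.1},
  {"jaw": 0, "tx": -5, "ty": 0.4, "tz": 0, "wx": 0, "wy": 0, "wz": 0},
  {"jaw": 0, "tx": -5, "ty": 0.4, "tz": 0, "wx": 0, "wy": 0, "wz": 0},
  {"jaw": 0, "tx": -5, "ty": 0.4, "tz": 0, "wx": 0, "wy": 0, "wz": 0},
  {"jaw": 0, "tx": -4.3, "ty": 0.2, "tz": 0, "wx": 0, "wy": 0, "wz": 0},
  {"jaw": 0, "tx": 0, "ty": 0, "tz": 2, "wx": 0, "wy": 0, "wz": 0},
  {"jaw": 0, "tx": 0, "ty": 0, "tz": 0, "wx": 0, "wy": 0, "wz": 0},
  {"jaw": 0, "tx": 0, "ty": 0, "tz": 0, "wx": 0, "wy": 0, "wz": 0},
])

```text
clock: 27.32
tcp_pos: [0.5042, -0.0811, 0.297]
orientation: [-0.0, 0.644, 0.765, -0.0]
wrist_force: [0.5, -0.5, 1.1]
finger_gap: 0.0426
```

Run:
```python
from h import *
plan((.506,-.0815,.252),10)
```

```text
turn [-0.01 -0.01 -0.23] shift cm [-0.07  0.17  4.5 ] yaw now 9.77
```

carry_out([
  {"jaw": 0, "tx": 0, "ty": 0.1, "tz": 2.5, "wx": 0, "wy": 0, "wz": 0},
  {"jaw": 0, "tx": 0, "ty": 0, "tz": 2, "wx": 0, "wy": 0, "wz": 0},
  {"jaw": 0, "tx": 0, "ty": 0, "tz": 0, "wx": 0, "wy": 0, "wz": 0},
  {"jaw": -1, "tx": 0, "ty": 0, "tz": 0, "wx": 0, "wy": 0, "wz": 0},
  {"jaw": -1, "tx": 0, "ty": 0, "tz": 0, "wx": 0, "wy": 0, "wz": 0},
  {"jaw": -1, "tx": 0, "ty": 0, "tz": 0, "wx": 0, "wy": 0, "wz": 0},
  {"jaw": -1, "tx": 0, "ty": 0, "tz": 0, "wx": 0, "wy": 0, "wz": 0},
  {"jaw": -1, "tx": 0, "ty": 0, "tz": 0, "wx": 0, "wy": 0, "wz": 0},
  {"jaw": -1, "tx": 0, "ty": -0.3, "tz": 0, "wx": 0, "wy": 0, "wz": 0},
  {"jaw": -1, "tx": 0, "ty": -0.3, "tz": 0, "wx": 0, "wy": 0, "wz": 0},
  {"jaw": -1, "tx": 0, "ty": 0, "tz": 0, "wx": 0, "wy": 0, "wz": 0},
])

```text
clock: 28.7
tcp_pos: [0.5014, -0.0814, 0.2531]
orientation: [0.002, 0.644, 0.765, 0.003]
wrist_force: [5.7, 3.8, 2.1]
finger_gap: 0.0107
```

carry_out([
  {"jaw": -1, "tx": 0, "ty": -0.3, "tz": 0, "wx": 0, "wy": 0, "wz": 0},
  {"jaw": -1, "tx": 0, "ty": -0.1, "tz": 0, "wx": 0, "wy": 0, "wz": 0},
  {"jaw": -1, "tx": 0, "ty": 0, "tz": 0, "wx": 0, "wy": 0, "wz": 0},
])

```text
clock: 29.08
tcp_pos: [0.5001, -0.0818, 0.2532]
orientation: [0.004, 0.643, 0.766, 0.005]
wrist_force: [16.6, 7.2, -7.4]
finger_gap: 0.0113
```

carry_out([
  {"jaw": -1, "tx": 0, "ty": 0.3, "tz": 0, "wx": 0, "wy": 0, "wz": 0},
  {"jaw": -0.2, "tx": 0, "ty": 0, "tz": 0, "wx": 0, "wy": 0, "wz": 0},
  {"jaw": -0.2, "tx": 0, "ty": 0, "tz": 0, "wx": 0, "wy": 0, "wz": 0},
  {"jaw": -0.2, "tx": 0, "ty": 0, "tz": -2, "wx": 0, "wy": 0, "wz": 0},
  {"jaw": -0.2, "tx": 0, "ty": 0, "tz": -4, "wx": 0, "wy": 0, "wz": 0},
  {"jaw": 0, "tx": 5, "ty": 0, "tz": 0, "wx": 0, "wy": 0, "wz": 0},
  {"jaw": 0, "tx": 5, "ty": 0, "tz": 0, "wx": 0, "wy": 0, "wz": 0},
  {"jaw": 0, "tx": 5, "ty": 0, "tz": 0, "wx": 0, "wy": 0, "wz": 0},
  {"jaw": 0, "tx": 5, "ty": 0, "tz": 0, "wx": 0, "wy": 0, "wz": 0},
  {"jaw": 0, "tx": 5, "ty": 0, "tz": 0, "wx": 0, "wy": 0, "wz": 0},
  {"jaw": 0, "tx": 0, "ty": 0, "tz": 0, "wx": 0, "wy": 0, "wz": 0},
  {"jaw": 0, "tx": 0, "ty": 0, "tz": 0, "wx": 0, "wy": 0, "wz": 0},
])

```text
clock: 30.58
tcp_pos: [0.4556, 0.1645, 0.3115]
orientation: [0.0, 0.644, 0.765, -0.0]
wrist_force: [-0.1, 0.2, 0.5]
finger_gap: 0.0429
```

Run:
```python
from h import *
S=eyes.read_camera("scene");T=eyes.read_camera("top")
L={}
for n,im in(("scene",S),("top",T)):
  for c,s in blobs(im,(8,180,180),(16,255,255))[0]: print(n,c,s[4],"at .073",onz(n,(c[0],c[1]-.2),.073).round(4)); L.setdefault(n,[]).append(c)
L={k:sorted(v,key=lambda c:c[0]) for k,v in L.items()}
print("tri R",tri(L["scene"][0],L["top"][1]),"L",tri(L["scene"][1],L["top"][0]))
a=cv2.resize(T[180:290,300:410],(440,440),interpolation=cv2.INTER_CUBIC)
b=cv2.resize(S[160:290,215:345],(440,440),interpolation=cv2.INTER_CUBIC)[:,:360]
cv2.imwrite("pics/p12.png",np.hstack([a,b]));cv2.imwrite("pics/t12.png",T)
```

```text
scene [282.5 190.7] 42 at .073 [ 0.4958 -0.1405  0.073 ]
scene [314.6 207.6] 50 at .073 [ 0.4782 -0.0364  0.073 ]
top [379.3 261. ] 58 at .073 [ 0.4962 -0.1388  0.073 ]
top [341.6 266.8] 59 at .073 [ 0.4777 -0.0347  0.073 ]
tri R [ 0.49607089 -0.13919283  0.07322361] L [ 0.4778167  -0.0354515   0.07248353]
```

View pics/p12.png

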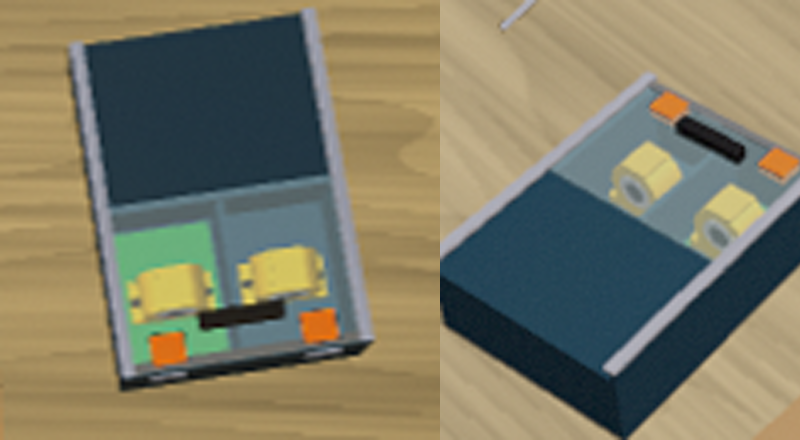

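View pics/t12.png

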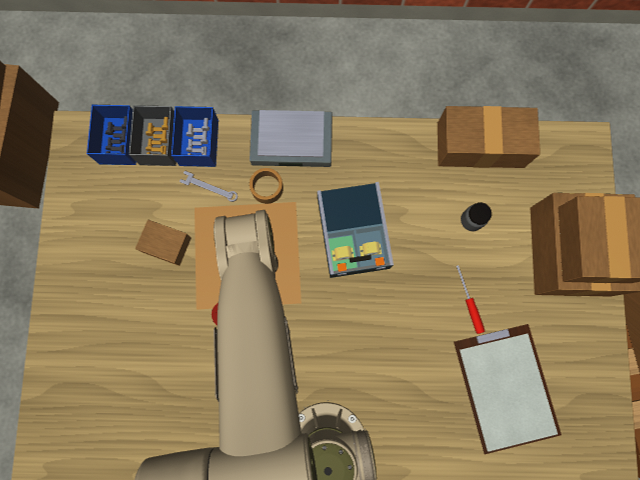

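The cover is shut again (tabs at x .478/.496, as after the first closing), both tabs are down at about 73 mm, and the bystanders haven't moved. Handing in.

```bash
python3 -c "
from workcell import env
print(env.hand_in())"
```

```text
the job is handed in; nothing more can be done
None
```

The job is handed in at about 31 s of the 72 s allowed; the hand-in gave no verdict. I slid the cover open to its stop, lowered the block onto the green liner and released it. I then shut the cover and pressed both tabs to their firm stops (about 23 N left, 17 N right).

**One check failed along the way:** after I pressed the tabs, the camera showed the pressing had dragged the cover back about 5 mm, over the 4 mm limit. I pinched the ridge again and pushed it shut to the stop (about 17 N). For that time the cover was slightly open with the tabs down, but well under the 10 mm that counts as a failure.

**Last checks:**
- **Cover:** the tabs are back within 1 mm of where they were after the first closing, so it is shut.
- **Tabs:** both triangulate to about 73 mm, which is pressed (74 mm nominal).
- **Blocks:** both stand upright in their compartments, and the stored one shows no movement.
- **Bystanders:** those visible in the last top view have not moved. The arm hid most of the flange there, and I never went near it.
- **Robot:** it stands clear and touches nothing.

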